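# Clamp the loaded specimen holder

## Task

Two identical specimen holders stand on the microscopy bench with their clamp levers swung up. One has a black specimen mount in its socket, the other is empty: swing the lever of the loaded holder down until it is fully shut over the mount, with the mount left seated in its socket. Leave the empty holder's lever standing open.

Things in the scene. Friction and masses are not known exactly. Their poses are not given: they have to be found in the camera images.
- holder: Loaded holder: fixed aluminium block 120 x 60 x 30 mm (x, y, z), like the empty one 240 mm or more away. Origin: centre of its underside, z up. Round socket, 34 mm across, 14 deep, in the top above the origin. Hinge pin along y at x = +48, z = 50 mm, between ears up to z = 58. Shut, the lever lies level along -x over the socket.
- clamp (a joint): Loaded holder's lever, rad: 0 shut (level, at its stop), 1.57 upright, 1.75 open stop; starts 1.15 to 1.6. Steel bar 16 wide, 8 mm thick; black paddle 24 wide, 10 thick, 94 to 130 mm from the hinge. At q its end is at block x = 48 - 130 cos q, z = 50 + 130 sin q mm. A foot under the bar comes down to 0.5 mm over the mount. No spring; stiff hinge (0.1 N m, 1 N at the paddle) stays where left.
- mount: Black resin specimen mount, a loose disc 30 mm across, 22 mm high, 30 g, a small polished steel piece in its top face; it stands upright in the loaded holder's socket, 8 mm proud of the block. Origin: centre of its underside, 16 mm above the bench; z up.
- spare_clamp (a joint): Lever of the empty holder, rad, same lever and meaning as clamp; starts open, 1.15 to 1.6, to be left standing.
Mind the look-alikes: they are no part of the job. Of the things shaped like the mount, the black one is meant.

How it is judged:
At the end, for the whole second after the job is handed in: The loaded holder's lever is shut to within 0.17 rad (10 degrees) of its stop and at rest; the mount is still seated in that holder's socket (within 10 mm of its centre, no more than 5 mm above its floor, upright within 10 degrees); the empty holder's lever still stands open (above 0.9 rad) (value of joint clamp below 0.17 rad and velocity of joint clamp between -0.05 and 0.05 rad/s and horizontal distance between mount and holder below 0.01 m and z of mount in the frame of holder below 0.021 m and angle between mount's own z axis and vertical below 0.17 rad and value of joint spare_clamp above 0.9 rad); the robot touches nothing.
It fails at once if the empty holder's lever is swung down (below 0.9 rad) (value of joint spare_clamp below 0.9 rad).
It fails at once if the mount is knocked out of its socket (horizontal distance between mount and holder above 0.02 m).
It also fails if it takes over 29 s, if anything falls off the work surface, if the arm or the gripper's body presses on something with over 40 N, if the wrist force passes 120 N, or if a joint passes its speed limit or range.

## Robot

A 6-joint arm with a two-finger parallel gripper is mounted at the origin on the work surface. World frame = base frame: x ahead of the robot, y to its left, z up, the work surface at z = 0. Lengths are in m, angles in rad, forces in N, time in s.
With the tool pointing down it reaches from about 0.275 to 0.825 m from the base axis. Payload 4.9 kg.
Tool frame: the origin (TCP) lies midway between the tips of the shut fingers; the grasp point (between the pads) lies 19 mm behind it (bot.grip_depth is the distance from the TCP to the grasp point, in m); z points along the fingers, y is the line along which they close (so a half turn about z gives the same grasp; the last joint's range is limited). The gripper opens to 85 mm and grips with 20 to 120 N. Pads are 22 mm wide; open, the fingers measure 114 mm over their backs; the gripper's body (76 mm by 85 mm) begins 54 mm behind the grasp point. The pads swing forward as they close: fully open they stand 13 mm farther back than shut.
Start: joints at [1.106, 0.326, -0.193, 1.052, 0, 1.437], TCP at [0.179, 0.52, 0.231] pointing down, gripper open.
Joint ranges: [-2.65, 2.65], [-0.97, 1.79], [-1.3, 1.35], [-1.93, 2.1], [-1.47, 1.37], [-3.14, 3.14]. Speed limits (rad/s): [2.57, 2.57, 3.14, 3.14, 3.14, 3.14].

## Interface

Orientations are given as a unit quaternion [w, x, y, z].
In Python, from cell import bot gives the robot as it stands. Calls block until the motion is done:
- bot.move_pose(position, orientation): joint-space move of the TCP to a pose.
- bot.move_linear(position, speed=0.15, rotation=None, until_force=None): straight line of the TCP; rotation=None keeps the orientation; speed is the mean speed in m/s. With until_force (N) it stops when the force on the tool has changed by that much, and returns True; else False.
- bot.goto_joints(angles): joint-space move.
- bot.set_gripper(opening, grasp_force=None): opening from 0.0 (shut) to 1.0 (fully open); grasp_force is the grip in N (None keeps the last); returns when the fingers have stopped.
- bot.wait(seconds).
- bot.solve_ik(position, orientation): joint angles nearest the present ones, or None.
- bot.camera(name): name is "scene" or "top" or "wrist"; returns the picture (480x640x3 uint8, red, green, blue); there is no depth.
- bot.calibration(name): a dict with "mtx" (3x3 intrinsics, pixels), "k1" (the pictures are not rectified: a ray, as slopes to the right and down, at radius r is drawn at 1 + k1 r^2 times it, then the intrinsics apply), "extrinsics" (4x4, takes a point from world to camera coordinates); the wrist camera has in their place "hand_eye" (4x4, takes a point from camera to tool coordinates, whose origin is the TCP and whose axes are the flange's). Camera axes: x right, y down, z forward; pixel columns grow to the right and rows downward; lengths in m; the calibration is good to about 2 mm. A picture is of the moment at which its call begins: read the wrist's pose just before it. calibration takes no time and is no camera call.
A pose or a line that the arm cannot do raises bot.PlanningError and nothing moves.
- bot.close_job(): hands the job in, once; it reports no verdict.
Trained networks look in the newest picture that a camera, given by its name, has taken for a name from the list of things; names that differ only in an ending like _2 or _b are one class to them, and where a whole thing is asked for, a point or a joint stands for the part that bears it (a point fixed in the world has none). Each returns a list of dicts, best first, with "confidence" (0 to 1); they miss things now and then, are a little off and sometimes report something else, mostly with a low value. They report only what shows in the picture. A call takes as long as a camera call. They do not tell look-alikes from the thing itself.
- bot.search_frame(camera, thing): "bbox" ([left, top, width, height] in pixels, round what is visible of it).
Readings, each from a call of its own:
- bot.read_clock(): time.
- bot.read_joint_positions(): joint angles.
- bot.read_joint_vel(): joint speeds.
- bot.read_joint_efforts(): joint torques, N m.
- bot.read_position(): TCP position.
- bot.read_tool_rot(): TCP orientation.
- bot.read_ft_force(): force on the tool from outside, world axes, zero at the start.
- bot.read_moment(): the same for the moment, N m.
- bot.read_gripper_width(): opening from 0.0 (shut) to 1.0 (fully open).
Only numpy, scipy, OpenCV 4.12 (cv2) and the standard library are available. Lean on these libraries where they do the work, as an engineer would, in place of code of your own. Each camera call takes 0.05 s, during which the arm holds its last target. There are 200 camera calls.

## Working session

There is one attempt and no reset: what is moved stays moved. The work goes in short steps, each a Python script; the robot and the scene stay as the last script left them, time stands still between calls to the robot, and variables do not carry over. Pictures are saved under pics/ and viewed, on a budget of 10 in all, crops included, one or two more only if the job needs it, and the job is handed in when it is done.

```bash
mkdir -p pics; ls; python3 - <<'E'
from cell import bot
import cv2,numpy as np
ims=[]
for c in("scene","top"):
    im=bot.camera(c); cv2.imwrite(f"pics/{c}0.png",im[:,:,::-1])
    for t in("holder","clamp","mount"):
        print(c,t,[([round(v) for v in d["bbox"]],round(d["confidence"],2)) for d in bot.search_frame(c,t)])
    k=bot.calibration(c); print(np.round(k["mtx"],1).tolist(),k["k1"],np.round(k["extrinsics"],4).tolist())
print(bot.read_clock())
E
```

```text
pics
scene holder [([430, 128, 83, 119], 0.79)]
scene clamp [([486, 126, 18, 94], 0.74)]
scene mount [([387, 188, 22, 26], 0.93), ([460, 190, 24, 19], 0.72)]
[[528.5, 0.0, 314.5], [0.0, 528.5, 233.6], [0.0, 0.0, 1.0]] -0.14244328765067377 [[0.2876, 0.9577, 0.0064, -0.1658], [0.7981, -0.236, -0.5543, -0.4514], [-0.5294, 0.1645, -0.8323, 1.0499], [0.0, 0.0, 0.0, 1.0]]
top holder []
top clamp [([135, 227, 35, 35], 0.92)]
top mount [([166, 252, 22, 16], 0.9), ([230, 279, 23, 15], 0.53)]
[[502.3, 0.0, 332.0], [0.0, 502.3, 239.5], [0.0, 0.0, 1.0]] -0.010026972053660757 [[-0.0242, -0.9996, -0.0154, 0.0023], [-0.9935, 0.0257, -0.1105, 0.6165], [0.1108, 0.0126, -0.9938, 0.7499], [0.0, 0.0, 0.0, 1.0]]
0.4
```

View pics/scene0.png

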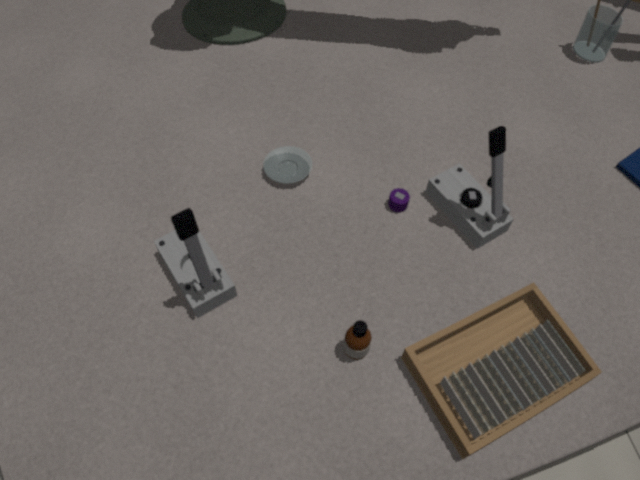

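View pics/top0.png

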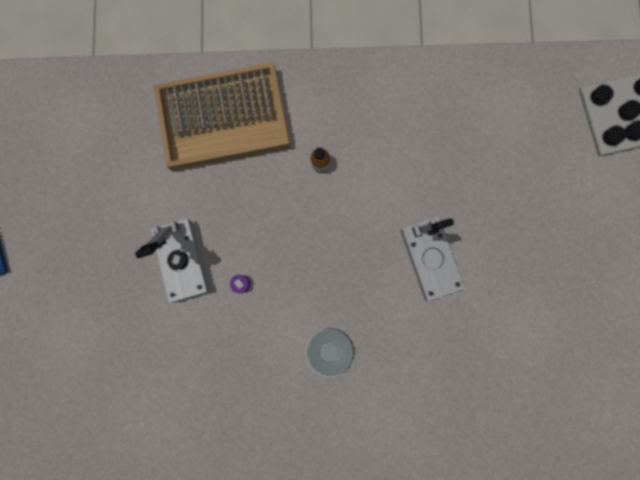

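The top view shows the loaded holder at about (178,258) with a black mount at (178,260). The empty holder is at (433,258), with a bare socket ring. The mount look-alike is the purple disc at (240,284), which stands loose on the bench. The black one in the socket fits the description. I'll confirm it in an enlarged crop.

```bash
python3 - <<'E'
import cv2,numpy as np
a=cv2.imread("pics/top0.png")[210:310,120:220]; b=cv2.imread("pics/scene0.png")[120:250,420:520]
a=cv2.resize(a,(400,400),interpolation=cv2.INTER_CUBIC)
b=cv2.resize(b,(400,520),interpolation=cv2.INTER_CUBIC)
o=np.zeros((520,800,3),np.uint8);o[:400,:400]=a;o[:,400:]=b
cv2.imwrite("pics/crop1.png",np.clip(o*1.3,0,255).astype(np.uint8))
E
```

```text
(no output)
```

View pics/crop1.png

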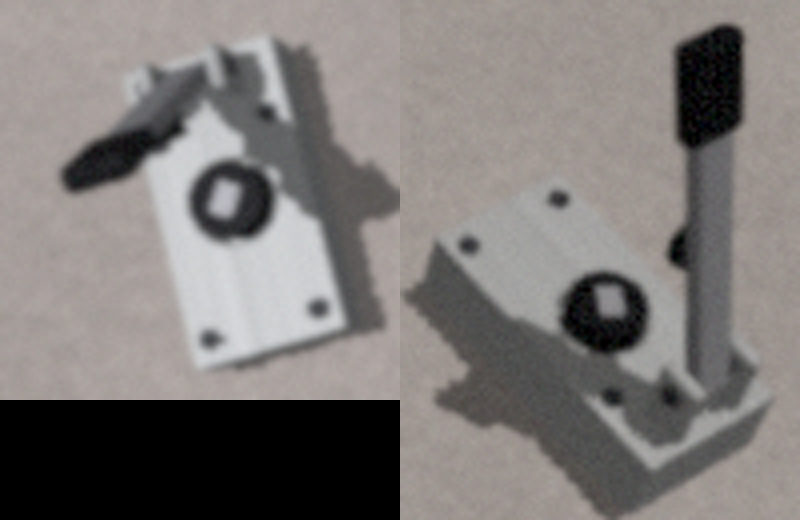

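The crop confirms it: a black mount with a steel piece sits in the loaded holder's socket. I'll fit the pose and lever angle to the corners from both views.

```bash
cat > h.py <<'E'
import numpy as np
from cell import bot
from scipy.optimize import least_squares
from scipy.spatial.transform import Rotation as R
C={c:bot.calibration(c) for c in("scene","top")}
def proj(c,P):
    k=C[c];P=np.atleast_2d(P);E=np.array(k["extrinsics"])
    p=P@E[:3,:3].T+E[:3,3]; s=p[:,:2]/p[:,2:]; s=s*(1+k["k1"]*(s**2).sum(1,keepdims=True))
    m=np.array(k["mtx"]); return s*[m[0,0],m[1,1]]+m[:2,2]
def w(h,P): 
    x,y,t=h[:3];c,s=np.cos(t),np.sin(t);P=np.atleast_2d(P)
    return np.c_[x+c*P[:,0]-s*P[:,1],y+s*P[:,0]+c*P[:,1],P[:,2]]
def lev(q,r,n=0,y=0): # point at r along lever, n normal (upper side +), block frame
    return [.048-r*np.cos(q)+n*np.sin(q),y,.05+r*np.sin(q)+n*np.cos(q)]
E
python3 - <<'E'
from h import *
off=lambda L,o:(np.array(L,float)+.5)/4-.5+o
Pb=np.array([[-60,30,30],[-60,-30,30],[60,-30,30],[60,30,30],[0,0,38]])/1e3
obs={"top":off([[197,368],[347,326],[273,38],[127,78],[232,202],[72,180]],[120,210]),
"scene":off([[160,178],[37,240],[253,470],[372,398],[203,312],[325,30]],[420,120])}
def res(h): 
    P=np.r_[w(h,Pb),w(h,[lev(h[3],.130)])]
    return np.r_[tuple(proj(c,P)-obs[c] for c in obs)].ravel()
s=least_squares(res,[.55,.3,.2,1.4],loss="soft_l1")
print(s.x,np.round(res(s.x).reshape(-1,2),1).tolist())
np.save("h.npy",s.x)
h=s.x
for q in(h[3],1.3,1,.7,.4,.1):
    for r in (.112,): print(q,w(h,[lev(q,r)]).round(3))
print(bot.read_tool_rot())
E
```

```text
[0.59085519 0.22930565 0.25398838 1.18817673] [[-0.0, 0.6], [-0.4, 0.4], [-0.6, -0.7], [-0.6, -0.3], [-1.1, -0.6], [5.9, -1.9], [-0.4, -0.9], [-0.5, -0.8], [-0.8, 0.2], [0.7, -0.1], [1.2, -2.6], [-3.4, 1.5]]
1.1881767297476493 [[0.597 0.231 0.154]]
1.3 [[0.608 0.234 0.158]]
1 [[0.579 0.226 0.144]]
0.7 [[0.554 0.22  0.122]]
0.4 [[0.537 0.215 0.094]]
0.1 [[0.529 0.213 0.061]]
[-3.67330921e-05  1.64648092e-01  9.86352363e-01 -1.44617850e-04]
```

```bash
python3 - <<'E'
from h import *
import cv2
h=np.load("h.npy"); out=[]
for c,(x0,y0) in(("top",(120,210)),("scene",(420,120))):
  for q,col in((1.15,(0,0,255)),(1.3,(0,255,0)),(1.45,(255,128,0))):
    im=cv2.imread(f"pics/{c}0.png")[y0:y0+110,x0:x0+100]; im=cv2.resize(im,None,fx=2.6,fy=2.6,interpolation=cv2.INTER_CUBIC)
    for n in(-.005,.005):
      p=[lev(q,r,n,y) for r,y in((.094,-.012),(.13,-.012),(.13,.012),(.094,.012))]
      u=(proj(c,w(h,p))-[x0,y0]+.5)*2.6
      cv2.polylines(im,[np.int32(u)],True,col,1)
    out.append(im)
cv2.imwrite("pics/ov.png",np.vstack([np.hstack(out[:3]),np.hstack(out[3:])]))
E
```

```text
(no output)
```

View pics/ov.png

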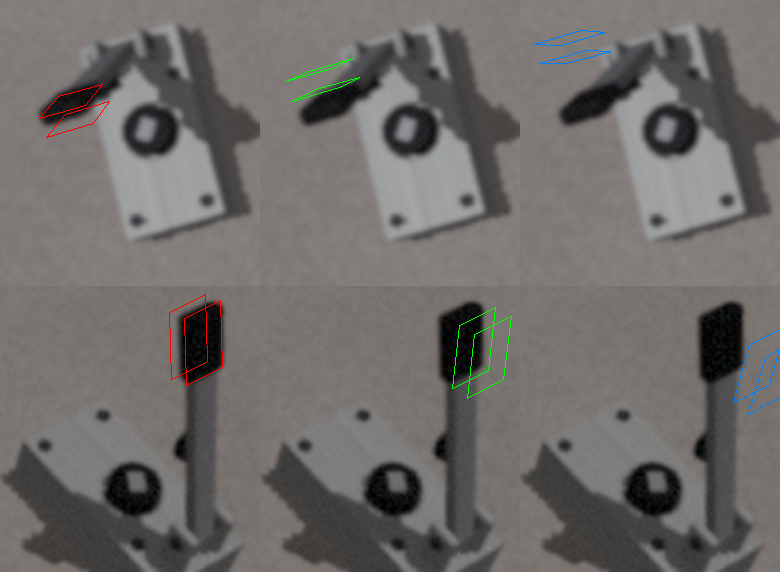

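The overlay matches q ≈ 1.2 in both views: red at 1.15 is closest and green at 1.30 is already past the lever. I'll push along the lever's arc with the shut fingertips on the paddle's upper face.

```bash
python3 - <<'E'
from h import *
h=np.load("h.npy"); best=None
def tcp(q,n=.005): p=np.array(lev(q,.120,n)); p[0]+=.011; return w(h,[p])[0]
for a in(h[2],h[2]+np.pi):
    ori=R.from_euler("z",a)*R.from_euler("x",np.pi); o=ori.as_quat()[[3,0,1,2]]
    j=bot.solve_ik(tcp(.3),o); 
    if j is not None and (best is None or abs(j[5])<best[0]): best=(abs(j[5]),o)
o=best[1]; print(best)
bot.set_gripper(0.0)
p=tcp(1.42,.01); bot.move_pose([p[0],p[1],.25],o); bot.move_linear(p,.12)
print(bot.read_clock(),p,bot.read_ft_force().round(2) if hasattr(bot.read_ft_force(),'round') else bot.read_ft_force())
import cv2; cv2.imwrite("pics/s1.png",bot.camera("scene")[:,:,::-1])
for q in(1.2,1.0,.8,.6,.4,.2):
    hit=bot.move_linear(tcp(q),.1,until_force=15)
    print(q,hit,np.round(bot.read_ft_force(),2),np.round(bot.read_position(),3))
    if hit: break
else:
    hit=bot.move_linear(tcp(-.06),.03,until_force=10)
    print(hit,np.round(bot.read_ft_force(),2),np.round(bot.read_position(),3),tcp(0))
cv2.imwrite("pics/s2.png",bot.camera("scene")[:,:,::-1]); print(bot.read_clock())
E
```

```text
(np.float64(0.00019636766972030983), array([-7.75526658e-18, -1.26653115e-01,  9.91947069e-01,  6.07392402e-17]))
3.9333 [0.64008298 0.24208492 0.17014047] [0.41 0.65 0.49]
1.2 False [ 0.37  0.27 -0.05] [0.611 0.235 0.165]
1.0 False [ 0.64  0.59 -0.04] [0.59  0.229 0.154]
0.8 False [0.84 0.89 0.71] [0.571 0.224 0.14 ]
0.6 False [0.91 0.19 0.37] [0.555 0.22  0.122]
0.4 False [-0.56  0.36  0.3 ] [0.543 0.217 0.102]
0.2 False [0.73 0.87 0.2 ] [0.535 0.215 0.079]
True [-1.36 -0.24  7.32] [0.533 0.214 0.055] [0.5318122 0.2139784 0.055    ]
7.2417
```

View pics/s2.png

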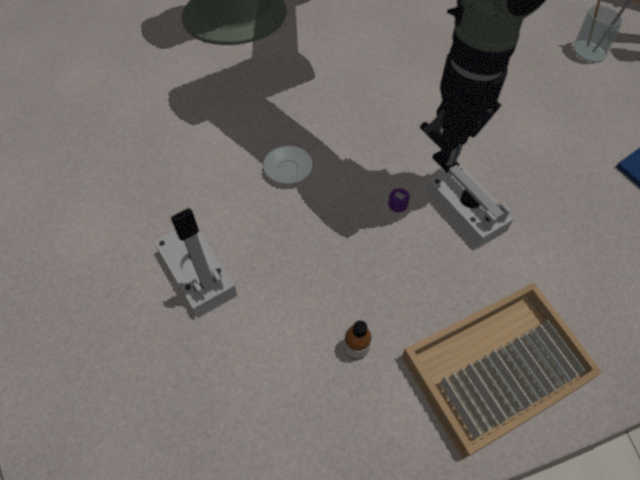

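The lever lies level over the mount, from (455,170) to (495,215), and the stop was felt at tip z = 0.055, as predicted. The empty holder's lever still stands. I'll retract and check.

```bash
python3 - <<'E'
from h import *
import cv2
p=np.array(bot.read_position()); bot.move_linear(p+[0,0,.12],.12)
bot.goto_joints([1.106,.326,-.193,1.052,0,1.437])
a=bot.camera("top")[200:310,110:210]; b=bot.camera("scene")[120:250,420:520]
o=np.zeros((520,800,3),np.uint8);o[:440,:400]=cv2.resize(a,(400,440),interpolation=2);o[:,400:]=cv2.resize(b,(400,520),interpolation=2)
h=np.load("h.npy")
for c,s,d in(("top",(110,200),0),("scene",(420,120),400)):
    u=(proj(c,w(h,[lev(0,r,.005,y) for r,y in((.094,-.012),(.13,-.012),(.13,.012),(.094,.012))]))-s+.5)*4+[d,0]
    cv2.polylines(o,[np.int32(u)],True,(255,0,0),1)
cv2.imwrite("pics/s3.png",o[:,:,::-1]); print(bot.read_clock(),bot.read_ft_force())
E
```

```text
10.225 [0.25177422 0.02557909 0.29207416]
```

View pics/s3.png

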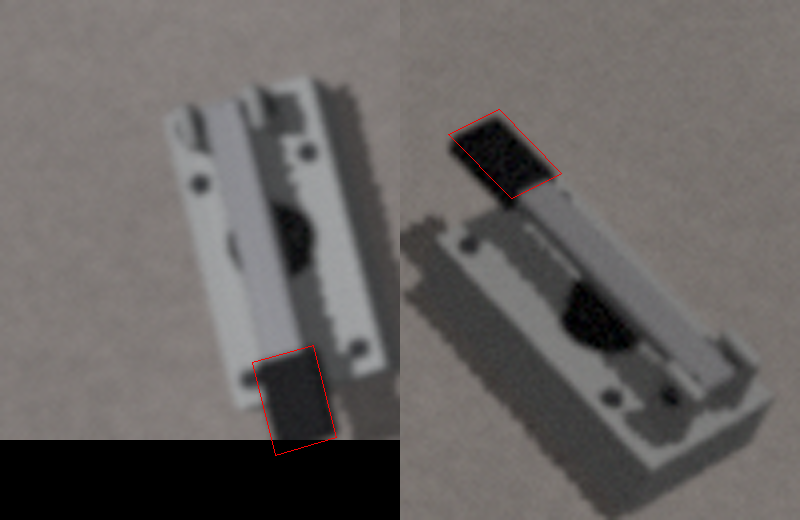

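The paddle matches the predicted shut outline at q = 0 in both views, to within 1–2 pixels. The mount is still seated in its socket beneath the bar, and the arm is clear.

```bash
python3 -c "
from cell import bot
bot.close_job()"
```

```text
the job is handed in; nothing more can be done
```

I swung the loaded holder's lever shut over the black mount and handed the job in. The last clock reading was 10.2 s of the 29 s allowed.

- **How:** I found the holder and its lever (at about 1.2 rad) from the top and scene cameras. I then pushed the paddle round its arc with the shut fingertips until the stop was felt. Contact came at tip height 55 mm, as predicted for fully shut, with about 7 N on the tool.
- **Lever and mount:** After I retracted, the paddle matched the predicted shut outline within 1–2 pixels in both views. The mount was still seated in its socket under the bar.
- **Empty holder:** In the scene view just after the push, its lever looked unchanged and upright. I did not measure its angle.
- **Robot:** The arm was back at its start pose and clear of everything.

No check failed or disagreed. The only misfit was a few pixels on the lever tip in the first pose fit, and an overlay of the lever outline resolved it before I moved.

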